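# Clear the cover and draw the slide changer arm out of its housing

## Task

Hold the wooden scraper block and wipe the three broken zinc chips off the wide cover of the slide changer housing onto the table, touching them only with the scraper and letting none drop into the window, then put the scraper back down on the table and let go of it. Then take the long changer arm inside the housing, which is longer than the window, tilt it and ease it out diagonally through the window without wrenching it against the housing, and finish while still holding it still in the gripper with its whole length at least 5 cm above the housing. Leave everything else on the table where it is.

Things in the scene. Friction and masses are not known exactly. Their poses are not given: they have to be found in the camera images.
- housing: fixed grey shallow box on the table, 144 mm (own x) by 318 mm (own y), 70 mm high; origin at table level below the window's centre, z up. Outside y = -129 to +189, x = -72 to +72 mm; walls, floor, covers 4 mm thick; inside y = -125 to +185, x = -68 to +68 mm, floor at z = 4, underside of covers at z = 66 mm. Fixed covers leave only a window in the top
- window (a point): centre of the window in the housing's top, at the level of the upper face; the opening measures 170 mm along housing y (-85 to +85) and 136 mm along x (-68 to +68). The hollow goes on under both covers: 40 mm under the narrow one at -y, 100 mm under the wide one at +y
- wide_cover (a point): centre of the upper face of the wide flat cover (housing y = +85 to +189 mm, full width, z = 70 mm); no rim at its outer edges. The chips lie on it, at least 118 mm from the window's centre line in y
- changer_arm: loose zinc bar on the housing floor, nearly along housing y, both ends under the covers; 0.14 to 0.26 kg. 230 mm long (own y), 14 mm wide, 12 mm high, round 26 mm hub at its +y end (under the wide cover). Upright grip lug 12 mm wide (own x), 44 mm long, centred at own y = -35 mm, top 37 mm above the underside. Origin: centre of the underside, z up
- hub_end (a point): the tip of the changer arm's hub end, at mid-height of the bar
- plain_end (a point): the tip of the changer arm's other, plain end, at mid-height of the bar. Slid about 5 cm towards the wide cover, the arm has this end free of the narrow cover; raised about 25 degrees it can be drawn out lengthwise
- scraper: scraper block standing on the table, a beech block with a rubber sole, 110 mm long (own x), 22 mm thick (own y), 45 mm high, about 0.11 kg; origin at the centre of the underside, z up
- chip1: broken zinc chip, 16 x 13 x 6 mm (with a small burr on top), 10 g, lying loose on the housing's wide cover; origin at the centre of its underside
- chip2: broken zinc chip, 16 x 13 x 6 mm (with a small burr on top), 10 g, lying loose on the housing's wide cover; origin at the centre of its underside
- chip3: broken zinc chip, 16 x 13 x 6 mm (with a small burr on top), 10 g, lying loose on the housing's wide cover; origin at the centre of its underside
- pliers: flat pliers with red handles, 160 mm long, lying flat, about 13 mm high; bystander; origin on its underside
- fuse_carrier: orange plastic fuse carrier, 64 x 26 x 18 mm; bystander; origin on its underside
- cold_mirror: square silvered glass cold mirror, 65 x 65 x 5 mm, lying flat; bystander; origin on its underside
- lens: black projection lens barrel standing upright, 58 mm diameter, 66 mm high; bystander; origin on its underside
- screwdriver: screwdriver lying on the table; bystander
- screw_jar: glass jar with steel cap, 56 mm diameter, 70 mm high; bystander; origin on its underside
Things that resemble listed ones, but are neither listed nor needed, are in the scene too. Several things look just like the scraper: the one meant starts farthest to the robot's left.

How it is judged:
On the way, in this order (a step that is already met when the one before it is completed fails the run):
1. the three chips are off the housing and down on the table (height (world z) of each of chip1, chip2, chip3 below 0.03 m and (y of chip1 in the frame of housing above 0.187 m or y of chip1 in the frame of housing below -0.127 m or x of chip1 in the frame of housing above 0.07 m or x of chip1 in the frame of housing below -0.07 m) and (y of chip2 in the frame of housing above 0.187 m or y of chip2 in the frame of housing below -0.127 m or x of chip2 in the frame of housing above 0.07 m or x of chip2 in the frame of housing below -0.07 m) and (y of chip3 in the frame of housing above 0.187 m or y of chip3 in the frame of housing below -0.127 m or x of chip3 in the frame of housing above 0.07 m or x of chip3 in the frame of housing below -0.07 m)), for 0.1 s.
2. the scraper is put down on the table and let go (height (world z) of scraper between -0.01 and 0.035 m and contact force between scraper and the fingers below 0.05 N and contact force between scraper and housing below 0.05 N and linear speed of scraper below 0.03 m/s), for 0.2 s.
3. the changer arm's plain end is out of the window while its hub end is still under the wide cover (height (world z) of plain_end above 0.075 m and height (world z) of hub_end below 0.07 m and y of hub_end in the frame of housing above 0.075 m).
At the end, for the whole second after the job is handed in: The gripper holds the changer arm still (under 50 mm/s), both of its ends more than 120 mm above the table (50 mm above the housing), touching nothing but the fingers; the three chips lie on the table outside the housing; the scraper lies released on the table (all of step 1 and all of step 2 and height (world z) of each of hub_end, plain_end above 0.12 m and contact force between changer_arm and the fingers above 1 N and contact force between changer_arm and housing below 0.05 N and linear speed of changer_arm below 0.05 m/s); the arm keeps its last pose, push and grip.
It fails at once if the robot touches a chip with its gripper or arm (contact force between any of the fingers, the arm and chip1 above 0.3 N or contact force between any of the fingers, the arm and chip2 above 0.3 N or contact force between any of the fingers, the arm and chip3 above 0.3 N).
It fails at once if the changer arm is wrenched against the housing (over 40 N) (contact force between changer_arm and housing above 40 N).
It fails at once if a bystander is displaced by more than 3 cm (distance of any of pliers, fuse_carrier, cold_mirror, lens, screwdriver, screw_jar from where it was at the start of the episode above 0.03 m).
It also fails if it takes over 62 s, if anything falls off the work surface, if the arm or the gripper's body presses on something with over 40 N, if the wrist force passes 120 N, or if a joint passes its speed limit or range.

## Robot

A 6-joint arm with a two-finger parallel gripper is mounted at the origin on the work surface. World frame = base frame: x ahead of the robot, y to its left, z up, the work surface at z = 0. Lengths are in m, angles in rad, forces in N, time in s.
With the tool pointing down it reaches from about 0.375 to 0.9 m from the base axis. Payload 3.1 kg.
Tool frame: the origin (TCP) lies at the very end of the fingers, on their centre line; the grasp point (between the pads) lies 19 mm behind it; z points along the fingers, y is the line along which they close (so a half turn about z gives the same grasp; the last joint's range is limited). The gripper opens to 87 mm and grips with 3 to 60 N. Pads are 19 mm wide; open, the fingers measure 117 mm over their backs; the gripper's body (75 mm by 190 mm) begins 51 mm behind the grasp point.
Start: joints at [1.119, 0.527, 1.433, -0, 1.181, -0.178], TCP at [0.168, 0.602, 0.223] pointing down, gripper open.
Joint ranges: [-3.08, 3.08], [-0.75, 2.2], [0.22, 2.44], [-1.43, 4.57], [0, 2.65], [-2.85, 2.85]. Speed limits (rad/s): [2.79, 2.79, 3.14, 3.14, 3.14, 3.14].

## Interface

Orientations are given as a unit quaternion [x, y, z, w].
In Python, from rig import robot gives the robot as it stands. The module is installed in compiled form; this text tells all that it offers.
- The arm moves only by the tool servo_tool, never from a script. Its argument "rows" is one flat list of numbers, 5 for each row, row after row: the closure, from -1 (fully open) to 1 (shut), so that 0 is half open, then the shift along the tool's x, y, z in m, then the turn about the tool's z in degrees. A call has 1 to 5 rows; each row shifts and turns the commanded pose from where the row before left it, along the tool's axes as they then stand; what a row does not reach is not made up. A row lasts 1/12 s, in which the tool goes at most 41.7 mm and 7.16 degrees, less where a joint would pass 70% of its speed; a pose out of reach is approached as far as the arm can. A call with a gripper value outside its range is refused whole. The fingers move at their own pace and stop on an object; "newtons" is the grip in N (left out, the last holds). Time passes only in rows, so rows that do not move let the fingers close. It gives the time, the measured TCP pose, the force, the opening and the grip force at its end, in the units of the state.
- robot.get_obs(): the state, without advancing time (a new reading comes with each control period).
- robot.camera(name): name is "scene" or "top" or "wrist"; returns a dict with "pixels" (384x512x3 uint8, red, green, blue), "intrinsics" (3x3 intrinsics, pixels), "rvec" (rotation vector, rad) and "tvec" (3), from world to camera coordinates, as OpenCV has them; the wrist camera has in their place "mount" (4x4, takes a point from camera to tool coordinates, whose origin is the TCP and whose axes are the flange's). Camera axes: x right, y down, z forward; pixel columns grow to the right and rows downward; lengths in m; the calibration is good to about 2 mm. A picture is of the moment at which its call begins: read the wrist's pose just before it. There is no depth.
- robot.hand_in(): hands the job in; it is judged then, once.
Trained networks look in a picture, given as the dict that the camera call returned (one of the last four; its "shot" number tells which), for a name from the list of things; names that differ only in an ending like _2 or _b are one class to them, and where a whole thing is asked for, a point or a joint stands for the part that bears it (a point fixed in the world has none). Each returns a list of dicts, best first, with "score" (0 to 1); they miss things now and then, are a little off and sometimes report something else, mostly with a low value. They report only what shows in the picture. A call takes as long as a camera call. They do not tell look-alikes from the thing itself.
- robot.spot_in(picture, query): "at" ([x, y, z] in m, in world coordinates, good to about 4 mm: the middle of the surface that is visible of it).
- robot.outline_of(picture, query): "region" (384x512 bool, what is visible of it).
- robot.place_of(picture, query): "at" ([x, y, z] in m, in world coordinates, good to about 4 mm: a listed point, or the origin of a listed thing).
The state is a dict: "time": time; "q": joint angles; "joint_velocities": joint speeds; "joint_torque": joint torques, N m; "position": TCP position; "tool_rot": TCP orientation; "ft_force": force on the tool from outside, world axes, zero at the start; "moment": the same for the moment, N m; "grip_width": finger opening in m; "grip_force": force on a finger pad.
Only numpy, scipy, OpenCV 4.12 (cv2) and the standard library are available. Lean on these libraries where they do the work, as an engineer would, in place of code of your own. Each camera call takes 0.05 s, during which the arm holds its last target. There are 200 camera calls.

## Working session

There is one attempt and no reset: what is moved stays moved. The work goes in short steps, Python scripts to look and compute and a tool call to move; the robot and the scene stay as the last step left them, time stands still between calls to the robot, and variables do not carry over. Pictures are saved under pics/ and viewed, at most 10 in all, crops included, and the job is handed in when it is done.

Besides the shell and the picture viewer there is one more tool, called after "Emit:" as name(argument=value, ...), one argument or row to a line, values as JSON. servo_tool: Moves the arm, as the interface text tells. Its arguments: {"type":"object","properties":{"rows":{"type":"array","items":{"type":"number"}},"newtons":{"type":"number"}},"required":["rows"]}

```bash
mkdir -p pics; cat > h.py <<'E'
import numpy as np, cv2
from rig import robot
from scipy.spatial.transform import Rotation as R
def save(p,n,crop=None,k=1):
    im=p["pixels"][:,:,::-1]
    if crop: im=im[crop[1]:crop[3],crop[0]:crop[2]]
    cv2.imwrite("pics/"+n,cv2.resize(im,None,fx=k,fy=k,interpolation=cv2.INTER_CUBIC))
def ray(p,uv,z):
    K=p["intrinsics"]; M=cv2.Rodrigues(np.array(p["rvec"],float))[0]; t=np.array(p["tvec"],float).ravel()
    d=M.T@np.linalg.inv(K)@np.array([uv[0],uv[1],1.]); c=-M.T@t
    return c+d*(z-c[2])/d[2]
def proj(p,X):
    return cv2.projectPoints(np.array(X,float).reshape(-1,3),np.array(p["rvec"],float),np.array(p["tvec"],float),np.array(p["intrinsics"],float),None)[0].reshape(-1,2)
E
python3 - <<'E'
from h import *
np.set_printoptions(precision=4,suppress=True)
o=robot.get_obs();print(o["position"],o["tool_rot"],o["time"],o["grip_width"])
for c in ["scene","top"]:
    p=robot.camera(c); save(p,c+"0.png",k=1.5)
    for n in ["housing","window","wide_cover","changer_arm","hub_end","plain_end","scraper","chip1","pliers","fuse_carrier","cold_mirror","lens","screwdriver","screw_jar"]:
        print(c,n,[(np.round(d["at"],3).tolist(),round(d["score"],2), proj(p,d["at"]).round().tolist()[0]) for d in robot.place_of(p,n)][:6])
E
```

```text
[0.1681 0.6012 0.2216] [ 0.136   0.9907 -0.001  -0.0003] 0.0 0.08707226563496302
scene housing [([0.532, 0.009, 0.004], 0.77, [276.0, 190.0])]
scene window [([0.53, 0.013, 0.071], 0.62, [278.0, 177.0])]
scene wide_cover [([0.501, 0.147, 0.07], 0.85, [295.0, 154.0]), ([0.379, 0.02, 0.002], 0.43, [248.0, 169.0])]
scene changer_arm [([0.522, 0.012, 0.003], 0.61, [275.0, 188.0])]
scene hub_end [([0.489, 0.12, 0.01], 0.7, [286.0, 168.0]), ([0.525, 0.013, 0.003], 0.39, [275.0, 189.0])]
scene plain_end []
scene scraper [([0.483, -0.374, -0.001], 0.75, [189.0, 248.0]), ([0.382, -0.462, -0.002], 0.61, [148.0, 247.0]), ([0.333, -0.596, -0.003], 0.54, [105.0, 264.0])]
scene chip1 [([0.529, 0.012, 0.068], 0.18, [277.0, 178.0])]
scene pliers [([0.367, 0.301, -0.001], 0.54, [291.0, 133.0])]
scene fuse_carrier [([0.379, 0.019, -0.002], 0.53, [247.0, 169.0])]
scene cold_mirror [([0.711, -0.323, -0.0], 0.63, [251.0, 280.0])]
scene lens [([0.72, 0.353, 0.005], 0.58, [371.0, 166.0])]
scene screwdriver [([0.298, -0.238, -0.002], 0.52, [183.0, 195.0])]
scene screw_jar [([0.518, 0.42, -0.005], 0.51, [337.
[... 637 characters left out ...]
2], 0.58, [308.0, 259.0])]
top scraper [([0.332, -0.595, 0.001], 0.93, [425.0, 247.0]), ([0.488, -0.375, 0.003], 0.62, [351.0, 196.0]), ([0.38, -0.465, 0.005], 0.5, [382.0, 231.0])]
top chip1 [([0.461, 0.162, 0.068], 0.57, [173.0, 204.0]), ([0.535, 0.155, 0.072], 0.5, [176.0, 179.0]), ([0.5, 0.158, 0.07], 0.35, [175.0, 191.0])]
top pliers [([0.369, 0.3, 0.002], 0.8, [132.0, 236.0]), ([0.529, 0.009, 0.066], 0.66, [226.0, 181.0])]
top fuse_carrier [([0.381, 0.023, 0.002], 0.7, [222.0, 232.0])]
top cold_mirror [([0.711, -0.323, 0.002], 0.82, [333.0, 126.0])]
top lens [([0.722, 0.356, -0.001], 0.84, [117.0, 124.0])]
top screwdriver []
top screw_jar [([0.524, 0.418, -0.002], 0.93, [96.0, 186.0])]
```

```bash
ls pics
```

```text
scene0.png
top0.png
```

View pics/top0.png

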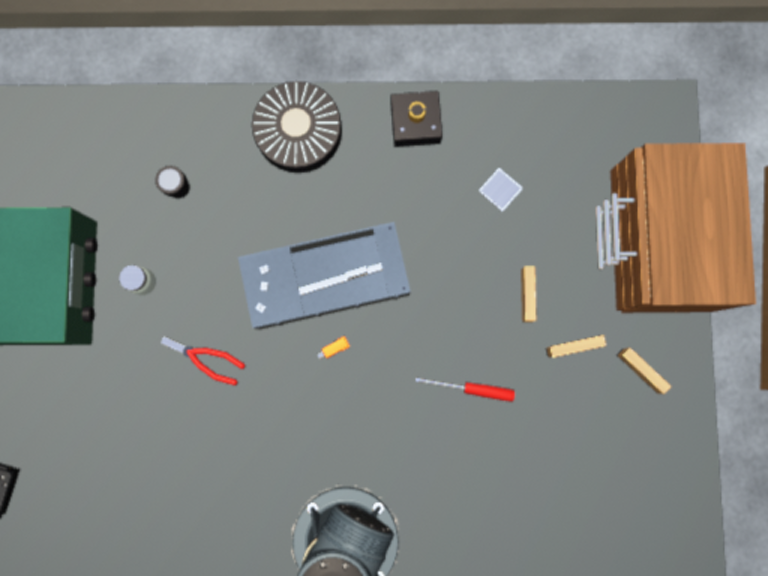

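View pics/scene0.png

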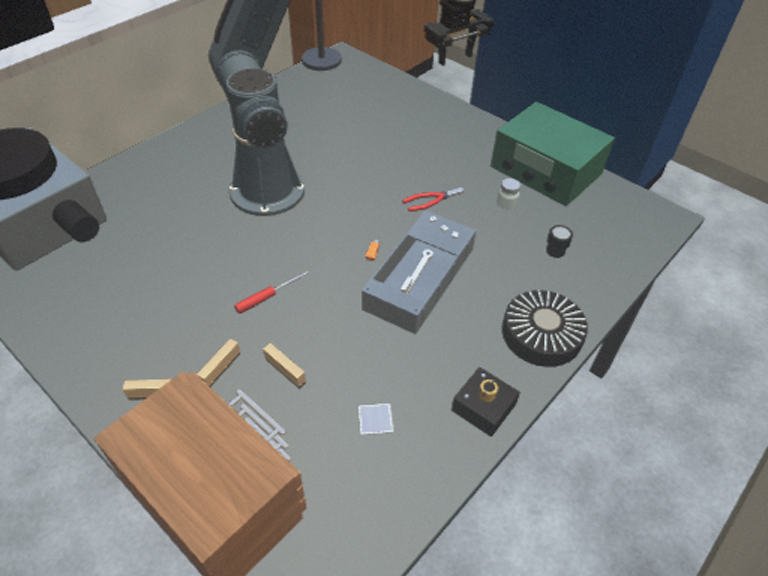

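Three look-alikes of the scraper show in the top picture (enlarged pixels): A (529,293), B (577,346) and C (645,370). These lie at world y -0.375, -0.46 and -0.595. A has the largest y, so it is farthest to the robot's left and is the one meant. The chips are at (264,269), (264,286) and (261,308), and the arm is in the window at about (340,280). I'll fit poses next and confirm A in a crop.

```bash
cat >> h.py <<'E'
def boxfit(p,mask,box,x0):
    from scipy.optimize import minimize
    b=np.array([[x,y,z] for x in box[0] for y in box[1] for z in box[2]],float)
    def f(v):
        c,s=np.cos(v[2]),np.sin(v[2])
        w=b.copy(); w[:,0]=v[0]+c*b[:,0]-s*b[:,1]; w[:,1]=v[1]+s*b[:,0]+c*b[:,1]
        hull=cv2.convexHull((proj(p,w)*64+0).astype(np.int32).reshape(-1,1,2)*1)
        S=np.zeros((384*4,512*4),np.uint8); cv2.fillConvexPoly(S,((hull/64.+.5)*4*16).astype(np.int32),1,shift=4)
        m=np.kron(mask.astype(np.uint8),np.ones((4,4),np.uint8))
        return 1-(S&m).sum()/(S|m).sum()
    r=minimize(f,x0,method="Nelder-Mead",options=dict(initial_simplex=np.array([x0]+[np.array(x0)+d for d in np.diag([.012,.012,.08])]),xatol=2e-4,fatol=1e-4))
    return r.x,1-r.fun
E
python3 - <<'E'
from h import *
np.set_printoptions(precision=4,suppress=True)
T=R.from_quat(robot.get_obs()["tool_rot"]).as_matrix();print("tool axes cols\n",T)
for c in ["top","scene"]:
    p=robot.camera(c)
    h=robot.outline_of(p,"housing")
    if h: print(c,"housing",boxfit(p,h[0]["region"],([-.072,.072],[-.129,.189],[0,.07]),[.532,.009,.21]))
    for s in robot.outline_of(p,"scraper"):
        m=s["region"];v,u=np.nonzero(m); q=ray(p,(u.mean(),v.mean()),.022)
        for a in (0,.8,1.57,2.4):
            r=boxfit(p,m,([-.055,.055],[-.011,.011],[0,.045]),[q[0],q[1],a])
            if r[1]>.6: print(c,"scraper",s["score"],u.mean(),v.mean(),r)
    for n in ["chip1","hub_end","plain_end","changer_arm"]: print(c,n,[(np.round(d["at"],3).tolist(),round(d["score"],2)) for d in robot.place_of(p,n)][:5])
    if c=="top":
        a=p["pixels"][170:280,320:470]; b=p["pixels"][140:250,130:280]
        cv2.imwrite("pics/crop1.png",cv2.resize(np.hstack([a,b])[:,:,::-1],None,fx=2.6,fy=2.6,interpolation=2))
E
```

```text
tool axes cols
 [[-0.963   0.2694  0.    ]
 [ 0.2694  0.963   0.    ]
 [ 0.      0.     -1.    ]]
top housing (array([0.5314, 0.0098, 0.2163]), np.float64(0.9253455699070927))
top scraper 0.92 428.70854271356785 246.7788944723618 (array([ 0.3326, -0.5978,  0.7891]), np.float64(0.8901499229368082))
top scraper 0.92 428.70854271356785 246.7788944723618 (array([ 0.3338, -0.5974,  0.8074]), np.float64(0.8872824256035935))
top scraper 0.92 428.70854271356785 246.7788944723618 (array([ 0.3322, -0.598 ,  0.8061]), np.float64(0.890824785724322))
top scraper 0.92 428.70854271356785 246.7788944723618 (array([ 0.3333, -0.5982,  3.9011]), np.float64(0.8883916083916084))
top scraper 0.78 382.7260273972603 230.46917808219177 (array([ 0.3817, -0.4634, -1.3622]), np.float64(0.8877057115198451))
top scraper 0.78 382.7260273972603 230.46917808219177 (array([ 0.3819, -0.4631,  1.7797]), np.float64(0.887512100677638))
top scraper 0.78 382.7260273972603 230.46917808219177 (array([ 0.3817, -0.4631,  1.7757]), np.float64(0.8869093725793958))
top scraper 0.78 382.7260273972603 230.46917808219177 (array([ 0.
[... 1419 characters left out ...]
5555 (array([ 0.4834, -0.371 ,  3.0992]), np.float64(0.9043395628761483))
scene scraper 0.69 146.41828254847644 241.1246537396122 (array([ 0.3779, -0.4598,  1.8566]), np.float64(0.7805574439157036))
scene scraper 0.69 146.41828254847644 241.1246537396122 (array([ 0.3778, -0.4598,  1.8553]), np.float64(0.7805872756933115))
scene scraper 0.69 146.41828254847644 241.1246537396122 (array([ 0.3782, -0.4589,  1.8165]), np.float64(0.776969696969697))
scene scraper 0.69 146.41828254847644 241.1246537396122 (array([ 0.3774, -0.459 ,  1.8555]), np.float64(0.7800733994834851))
scene chip1 []
scene hub_end [([0.49, 0.121, 0.008], 0.5)]
scene plain_end []
scene changer_arm [([0.525, 0.012, 0.006], 0.54)]
```

View pics/crop1.png

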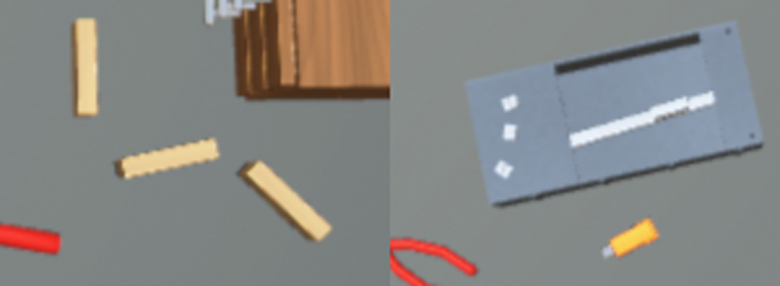

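The crop confirms A, the upright block at crop pixel (85,67). It is the leftmost of the three and stands at about (0.486,-0.371), long side along world x. The chips show at crop pixels (509,102), (509,131) and (503,169). I'll move above the scraper by way of (0.48,0.2) to stay within reach.

Emit:
servo_tool(
  rows=[-1,0,0,0,-6.5,-1,0,0,0,-6.6,-1,-0.025,-0.03,0,0,-1,-0.025,-0.03,0,0,-1,-0.025,-0.03,0,0],
)

```text
time: 2.62
position: [0.2395, 0.5079, 0.2225]
tool_rot: [0.021, 1.0, 0.0, 0.0]
ft_force: [-0.1, 0.1, 0.4]
grip_width: 0.0869
grip_force: 0.0
```

Emit:
servo_tool(
  rows=[-1,-0.025,-0.03,0,0,-1,-0.025,-0.03,0,0,-1,-0.025,-0.03,0,0,-1,-0.025,-0.03,0,0,-1,-0.025,-0.03,0,0],
)

```text
time: 3.03
position: [0.3585, 0.3518, 0.2228]
tool_rot: [0.022, 1.0, 0.0, 0.0]
ft_force: [0.3, 0.2, 0.5]
grip_width: 0.0869
grip_force: 0.0
```

Emit:
servo_tool(
  rows=[-1,-0.025,-0.03,0,0,-1,-0.025,-0.03,0,0,-1,-0.025,-0.03,0,0,-1,-0.025,-0.03,0,0,-1,-0.025,-0.03,0,0],
)

```text
time: 3.45
position: [0.4768, 0.1962, 0.2228]
tool_rot: [0.022, 1.0, 0.0, 0.0]
ft_force: [0.3, 0.7, 0.2]
grip_width: 0.0871
grip_force: 0.0
```

Emit:
servo_tool(
  rows=[-1,-0.002,-0.038,0,0,-1,-0.002,-0.038,0,0,-1,-0.002,-0.038,0,0,-1,-0.002,-0.038,0,0,-1,-0.002,-0.038,0,0],
)

```text
time: 3.87
position: [0.4773, 0.0058, 0.2228]
tool_rot: [0.022, 1.0, -0.0, 0.0]
ft_force: [2.4, -0.2, -0.2]
grip_width: 0.087
grip_force: 0.0
```

Emit:
servo_tool(
  rows=[-1,-0.002,-0.038,0,0,-1,-0.002,-0.038,0,0,-1,-0.002,-0.038,0,0,-1,-0.002,-0.038,0,0,-1,-0.002,-0.038,0,0],
)

```text
time: 4.28
position: [0.4788, -0.1846, 0.2228]
tool_rot: [0.022, 1.0, -0.0, 0.0]
ft_force: [1.1, 0.3, 0.1]
grip_width: 0.087
grip_force: 0.0
```

Emit:
servo_tool(
  rows=[-1,-0.002,-0.038,0,0,-1,-0.002,-0.038,0,0,-1,-0.002,-0.038,0,0,-1,-0.002,-0.038,0,0,-1,0,0,0,0],
)

```text
time: 4.7
position: [0.481, -0.3433, 0.223]
tool_rot: [0.025, 1.0, -0.004, 0.002]
ft_force: [0.7, 0.5, 0.0]
grip_width: 0.0871
grip_force: 0.0
```

```bash
cat >> h.py <<'E'
def wrist():
    o=robot.get_obs(); p=robot.camera("wrist")
    W=np.eye(4); W[:3,:3]=R.from_quat(o["tool_rot"]).as_matrix(); W[:3,3]=o["position"]
    C=np.linalg.inv(W@np.array(p["mount"])); p=dict(p); p["rvec"]=cv2.Rodrigues(C[:3,:3])[0]; p["tvec"]=C[:3,3]
    return o,p
def go(o,xyz,phi=None):
    T=R.from_quat(o["tool_rot"]).as_matrix(); d=T.T@(np.array(xyz)-np.array(o["position"]))
    a=np.degrees(np.arctan2(T[1,1],T[0,1])); print("tool shift",d.round(4),"phi now",a.round(2),"turn",None if phi is None else round(-(phi-a),2),"pos",np.round(o["position"],4),"t",round(o["time"],2))
E
python3 - <<'E'
from h import *
o,p=wrist(); save(p,"w1.png",k=1.5)
for s in robot.outline_of(p,"scraper")[:3]:
    m=s["region"];v,u=np.nonzero(m)
    for a in (0,): print(s["score"],u.mean(),v.mean(),boxfit(p,m,([-.055,.055],[-.011,.011],[0,.045]),[.486,-.371,-.04]))
print([(d["at"],d["score"]) for d in robot.place_of(p,"scraper")])
go(o,[.486,-.371,.2],87.5)
E
```

```text
0.7 234.06629526462396 176.40445682451252 (array([ 0.48568851, -0.36974114, -0.01050194]), np.float64(0.9237080893236373))
0.68 147.0047281323877 90.64972419227739 (array([ 0.486, -0.371, -0.04 ]), np.float64(0.0))
0.63 35.07102593010146 59.672303645246146 (array([ 0.486, -0.371, -0.04 ]), np.float64(0.0))
[([0.382, -0.4645, -0.0004], 0.81), ([0.4797, -0.3731, -0.0006], 0.69), ([0.3362, -0.5927, 0.0001], 0.58), ([0.2971, -0.2425, 0.0002], 0.28)]
tool shift [-0.0062 -0.0273  0.0232] phi now 87.17 turn -0.33 pos [ 0.481  -0.3433  0.223 ] t 4.7
```

View pics/w1.png

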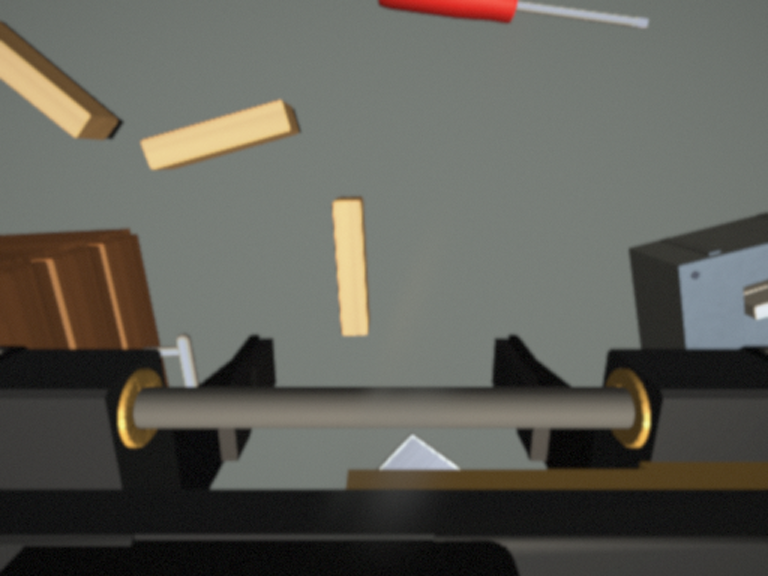

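The wrist view shows the scraper at (350,267), with a clear gap around it for the fingers. I'll go down and grip.

Emit:
servo_tool(
  rows=[-1,-0.004,-0.027,0,-0.5,-1,0,0,0.04,0,-1,0,0,0.04,0,-1,0,0,0.04,0,-1,0,0,0.04,0],
  newtons=40,
)

```text
time: 5.27
position: [0.4834, -0.3601, 0.0618]
tool_rot: [0.017, 1.0, -0.0, 0.0]
ft_force: [0.2, -0.5, -0.1]
grip_width: 0.087
grip_force: 0.0
```

Emit:
servo_tool(
  rows=[-1,0,0,0.03,0,-1,0,0,0.014,0,-1,0,0,0,0,1,0,0,0,0,1,0,0,0,0],
)

```text
time: 5.68
position: [0.4841, -0.3617, 0.02]
tool_rot: [0.017, 1.0, -0.001, 0.001]
ft_force: [0.2, -0.1, 1.1]
grip_width: 0.0803
grip_force: 0.0
```

Emit:
servo_tool(
  rows=[1,0,0,0,0,1,0,0,0,0,1,0,0,0,0,1,0,0,0,0],
)

```text
time: 6.02
position: [0.4835, -0.3624, 0.0196]
tool_rot: [0.018, 1.0, -0.001, 0.001]
ft_force: [-0.6, 0.2, 0.1]
grip_width: 0.055
grip_force: 0.0
```

Emit:
servo_tool(
  rows=[1,0,-0.007,0,0,1,0,0,0,0,1,0,0,0,0,1,0,0,0,0,1,0,0,0,0],
)

```text
time: 6.43
position: [0.4828, -0.3692, 0.0185]
tool_rot: [0.018, 1.0, -0.0, -0.0]
ft_force: [-1.0, 0.7, -1.3]
grip_width: 0.0214
grip_force: 31.2
```

Emit:
servo_tool(
  rows=[1,0,0,0,0,1,0,0,0,0,1,0,0,0,0],
)

```text
time: 6.68
position: [0.4829, -0.369, 0.0185]
tool_rot: [0.018, 1.0, -0.0, -0.0]
ft_force: [-0.8, -1.5, -0.8]
grip_width: 0.0216
grip_force: 39.8
```

```bash
python3 - <<'E'
from h import *
o,p=wrist()
print(o["grip_width"],o["grip_force"])
for s in robot.outline_of(p,"scraper")[:2]:
    v,u=np.nonzero(s["region"]);print(s["score"],u.min(),u.max(),v.min(),v.max())
save(p,"w2.png",k=1.5)
H=np.array([.5305,.0098]);t=.217
def hw(x,y): return H+np.array([np.cos(t)*x-np.sin(t)*y,np.sin(t)*x+np.cos(t)*y])
print(hw(0,.097),hw(0,.215),hw(0,.3))
go(o,[*hw(0,.098),.2],102.4)
E
```

```text
0.02156696615347931 39.815369001589715
0.94 231 277 152 312
0.65 0 178 0 106
[0.50961581 0.10452513] [0.4842103  0.21975777] [0.46590971 0.30276432]
tool shift [-0.0097  0.4751 -0.1815] phi now 87.97 turn -14.43 pos [ 0.4829 -0.369   0.0185] t 6.68
```

View pics/w2.png

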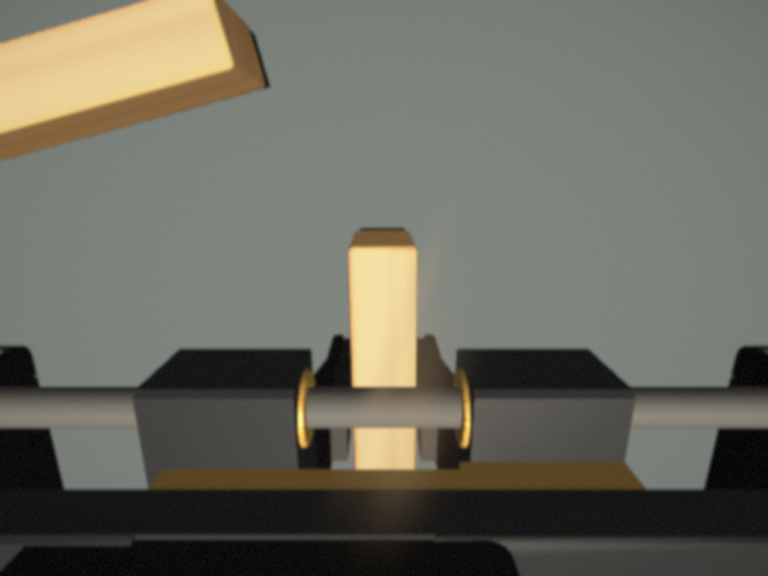

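The scraper is firmly held: width 21.6 mm at 40 N, block centred at (383,330). I'll lift it, carry it over the housing and turn it to match.

Emit:
servo_tool(
  rows=[1,0,0,-0.03,0,1,0,0,-0.037,0,1,0,0,-0.037,0,1,0,0,-0.037,0,1,0,0.02,0,0],
)

```text
time: 7.2
position: [0.4878, -0.3559, 0.1674]
tool_rot: [0.019, 1.0, -0.007, 0.006]
ft_force: [2.3, -0.6, -0.6]
grip_width: 0.0218
grip_force: 39.8
```

Emit:
servo_tool(
  rows=[1,-0.001,0.04,0,0,1,-0.001,0.04,0,0,1,-0.001,0.04,0,0,1,-0.001,0.04,0,0,1,-0.001,0.04,0,0],
)

```text
time: 7.62
position: [0.4949, -0.1471, 0.1594]
tool_rot: [0.018, 1.0, 0.0, -0.0]
ft_force: [1.5, -0.6, -0.9]
grip_width: 0.022
grip_force: 39.8
```

Emit:
servo_tool(
  rows=[1,-0.001,0.04,0,0,1,-0.001,0.04,0,0,1,-0.001,0.04,0,0,1,-0.001,0.04,0,0,1,-0.001,0.04,0,0],
)

```text
time: 8.03
position: [0.5069, 0.0526, 0.1594]
tool_rot: [0.018, 1.0, 0.0, -0.001]
ft_force: [1.5, -0.9, -1.1]
grip_width: 0.0219
grip_force: 39.8
```

Emit:
servo_tool(
  rows=[1,0,0.035,0,0,1,0,0.02,0,-4.8,1,0,0,0,-4.8,1,0,0,0,-4.8,1,0,0,0,0],
)

```text
time: 8.45
position: [0.5089, 0.1064, 0.1593]
tool_rot: [-0.109, 0.994, 0.0, -0.001]
ft_force: [-0.3, 0.8, -0.9]
grip_width: 0.0216
grip_force: 39.8
```

```bash
cat >> h.py <<'E'
H=np.array([.5305,.0098]);t=.217
def hw(x,y): return H+np.array([np.cos(t)*x-np.sin(t)*y,np.sin(t)*x+np.cos(t)*y])
def wh(X): d=np.array(X)[:2]-H; return np.array([np.cos(t)*d[0]+np.sin(t)*d[1],-np.sin(t)*d[0]+np.cos(t)*d[1]])
E
python3 - <<'E'
from h import *
np.set_printoptions(precision=4,suppress=True)
o,p=wrist(); go(o,[*hw(-.002,.098),.1],102.4); print(o["grip_width"],o["grip_force"],wh(o["position"]))
save(p,"w3.png",k=1.5)
for n in ["window","wide_cover","chip1","changer_arm"]: print(n,[(wh(d["at"]),np.round(d["at"],3),round(d["score"],2)) for d in robot.place_of(p,n)][:4])
# projected expected outlines
print(proj(p,[[*hw(x,y),.07] for x,y in [(-.072,.085),(.072,.085),(.072,.189),(-.072,.189)]]).round())
E
```

```text
tool shift [ 0.0017 -0.001   0.0593] phi now 102.55 turn 0.15 pos [0.5089 0.1064 0.1593] t 8.45
0.02162837518947843 39.812755468301475 [-0.0003  0.0989]
window []
wide_cover []
chip1 [(array([-0.0389,  0.1683]), array([0.456, 0.166, 0.07 ]), 0.71), (array([-0.0007,  0.1491]), array([0.498, 0.155, 0.073]), 0.59), (array([0.0341, 0.1414]), array([0.533, 0.155, 0.07 ]), 0.56)]
changer_arm [(array([-0.0097, -0.0013]), array([0.521, 0.006, 0.006]), 0.73)]
[[236. 115.]
 [239. 270.]
 [347. 270.]
 [363. 115.]]
```

View pics/w3.png

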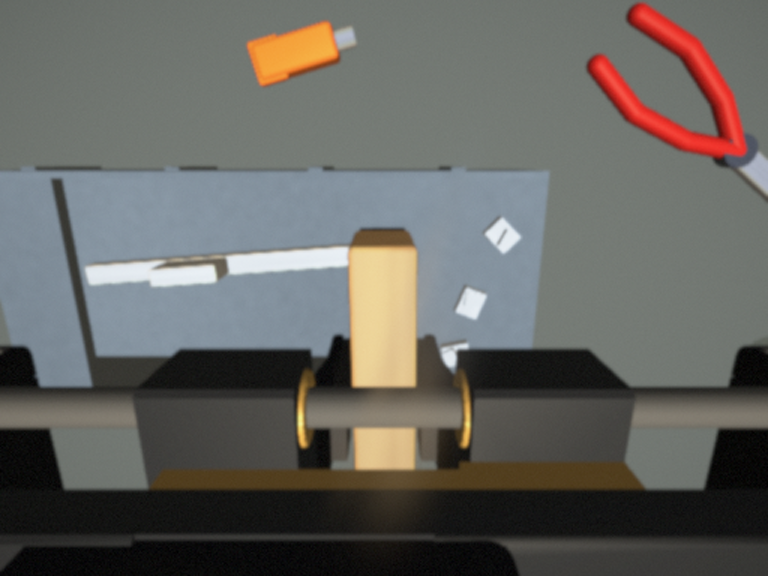

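The picture shows the scraper at (383,310) over the cover strip between the window and the chips, which are at (503,235), (471,302) and (455,350). The cover corner at (548,172) matches my housing fit. I'll go down until it touches.

Emit:
servo_tool(
  rows=[1,0,0,0.03,0,1,0,0,0.025,0,1,0,0,0.01,0,1,0,0,0.002,0,1,0,0,0,0],
)

```text
time: 9.12
position: [0.5095, 0.1051, 0.0921]
tool_rot: [-0.107, 0.994, 0.0, -0.001]
ft_force: [0.2, 0.6, -1.2]
grip_width: 0.0218
grip_force: 39.8
```

Emit:
servo_tool(
  rows=[1,0,0,0.001,0,1,0,0,0.001,0,1,0,0,0,0],
)

```text
time: 9.37
position: [0.5105, 0.1054, 0.0915]
tool_rot: [-0.108, 0.994, -0.0, 0.001]
ft_force: [0.1, -0.6, -1.9]
grip_width: 0.022
grip_force: 39.8
```

Emit:
servo_tool(
  rows=[1,0,0,0.001,0,1,0,0,0,0],
)

```text
time: 9.53
position: [0.51, 0.1054, 0.09]
tool_rot: [-0.108, 0.994, -0.0, 0.001]
ft_force: [-0.3, 1.0, -1.1]
grip_width: 0.022
grip_force: 39.8
```

Emit:
servo_tool(
  rows=[1,0,0.01,0.0005,0,1,0,0.01,0,0,1,0,0.01,0,0,1,0,0.01,0,0,1,0,0.01,0,0],
)

```text
time: 9.95
position: [0.4985, 0.1557, 0.0891]
tool_rot: [-0.108, 0.994, 0.0, -0.0]
ft_force: [1.0, -0.6, -1.3]
grip_width: 0.0217
grip_force: 39.8
```

Emit:
servo_tool(
  rows=[1,0,0.01,0,0,1,0,0.01,0,0,1,0,0.01,0,0,1,0,0.01,0,0,1,0,0.01,0,0],
)

```text
time: 10.37
position: [0.4879, 0.2042, 0.089]
tool_rot: [-0.108, 0.994, 0.0, -0.0]
ft_force: [1.0, 0.2, -1.9]
grip_width: 0.0217
grip_force: 39.8
```

Emit:
servo_tool(
  rows=[1,0,0.006,0,0,1,0,0.006,0,0,1,0,0.006,0,0,1,0,0,0,0,1,0,0,0,0],
)

```text
time: 10.78
position: [0.4844, 0.2208, 0.089]
tool_rot: [-0.108, 0.994, -0.0, -0.0]
ft_force: [-0.0, 0.2, -1.5]
grip_width: 0.0213
grip_force: 39.8
```

```bash
python3 - <<'E'
from h import *
np.set_printoptions(precision=4,suppress=True)
o,p=wrist(); print(wh(o["position"]),o["position"],o["ft_force"]); save(p,"w4.png",k=1.0)
q=robot.camera("top")
for c in (p,q): print([(wh(d["at"]),np.round(d["at"],3),round(d["score"],2)) for d in robot.place_of(c,"chip1")][:5])
cv2.imwrite("pics/c4.png",np.hstack([cv2.resize(p["pixels"],(480,360)),cv2.resize(q["pixels"][120:270,100:230],(312,360))])[:,:,::-1])
E
```

```text
[0.0004 0.216 ] [0.4844 0.2208 0.089 ] [-0.0034  0.2156 -1.5081]
[]
[]
```

View pics/c4.png

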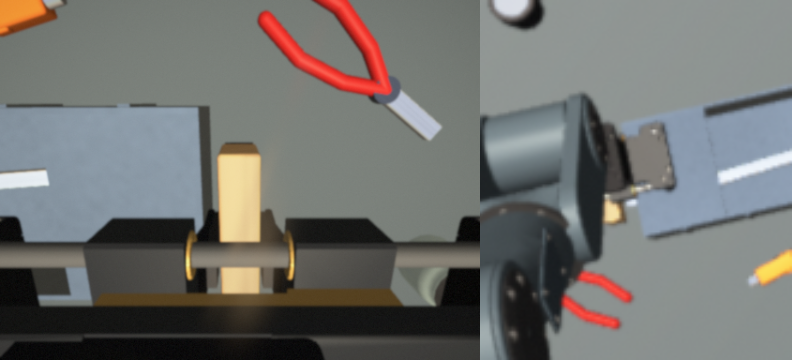

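The cover looks clear and the scraper is past its edge. I'll lift, back off and check the chips.

Emit:
servo_tool(
  rows=[1,0,0,-0.03,0,1,0,0,-0.035,0,1,0.006,-0.03,-0.02,0,1,0.009,-0.038,0,0,1,0.009,-0.038,0,0],
)

```text
time: 11.4
position: [0.4849, 0.1112, 0.1759]
tool_rot: [-0.109, 0.994, -0.0, 0.002]
ft_force: [0.5, 0.1, -1.5]
grip_width: 0.0216
grip_force: 39.8
```

Emit:
servo_tool(
  rows=[1,0.009,-0.038,0,0,1,0.009,-0.038,0,0,1,0.009,-0.038,0,0,1,0.009,-0.038,0,0,1,0.009,-0.038,0,0],
)

```text
time: 11.82
position: [0.4798, -0.0854, 0.1742]
tool_rot: [-0.107, 0.994, -0.0, 0.0]
ft_force: [1.7, 0.7, -1.7]
grip_width: 0.022
grip_force: 39.8
```

```bash
python3 - <<'E'
from h import *
np.set_printoptions(precision=4,suppress=True)
o,p=wrist(); 
for c in (p,robot.camera("top"),robot.camera("scene")): print([(wh(d["at"]),np.round(d["at"],3),round(d["score"],2),proj(c,d["at"]).round()) for d in robot.place_of(c,"chip1")][:5]); q=c; save(c,"x%d.png"%int(c["shot"]))
go(o,[.48,-.27,.05],90)
E
ls pics
```

```text
[]
[(array([0.0342, 0.2201]), array([0.516, 0.232, 0.007]), 0.41, array([[155., 188.]])), (array([0.0018, 0.2228]), array([0.484, 0.228, 0.005]), 0.38, array([[156., 198.]])), (array([-0.0113,  0.2037]), array([0.476, 0.206, 0.004]), 0.37, array([[163., 201.]])), (array([-0.2802, -0.1933]), array([ 0.298, -0.239,  0.001]), 0.36, array([[308., 258.]]))]
[]
tool shift [ 0.0393 -0.1803  0.1242] phi now 102.33 turn 12.33 pos [ 0.4798 -0.0854  0.1742] t 11.82
c4.png
crop1.png
scene0.png
top0.png
w1.png
w2.png
w3.png
w4.png
x10.png
x11.png
x12.png
```

All three chips are on the table beyond the edge, at housing y 0.204 to 0.223 and z of about 0.005. I'll put the scraper down on the free patch at (0.48,-0.27).

Emit:
servo_tool(
  rows=[1,0.008,-0.036,0,0,1,0.008,-0.036,0,0,1,0.008,-0.036,0,0,1,0.008,-0.036,0,0,1,0.008,-0.036,0,0],
)

```text
time: 12.53
position: [0.4802, -0.2671, 0.174]
tool_rot: [-0.109, 0.994, 0.0, -0.0]
ft_force: [1.2, -0.4, -1.5]
grip_width: 0.0216
grip_force: 39.8
```

Emit:
servo_tool(
  rows=[1,0,0,0.04,0,1,0,0,0.04,0,1,0,0,0.04,0,1,0,0,0.025,0,1,0,0,0.008,0],
)

```text
time: 12.95
position: [0.4776, -0.2637, 0.018]
tool_rot: [-0.109, 0.994, 0.004, -0.003]
ft_force: [-9.1, 7.0, 56.2]
grip_width: 0.0219
grip_force: 40.0
```

Emit:
servo_tool(
  rows=[1,0,0,0,0,1,0,0,0,0],
)

```text
time: 13.12
position: [0.4806, -0.2663, 0.0212]
tool_rot: [-0.109, 0.994, 0.0, -0.0]
ft_force: [0.5, -0.6, -0.8]
grip_width: 0.0219
grip_force: 39.9
```

Emit:
servo_tool(
  rows=[1,0,0,0.0015,0,1,0,0,0,0,-1,0,0,0,0,-1,0,0,0,0,-1,0,0,0,0],
)

```text
time: 13.53
position: [0.4803, -0.2679, 0.0201]
tool_rot: [-0.108, 0.994, -0.0, 0.0]
ft_force: [-0.3, 0.0, -1.1]
grip_width: 0.0344
grip_force: 0.0
```

Emit:
servo_tool(
  rows=[-1,0,0,0,0,-1,0,0,0,0,-1,0,0,0,0,-1,0,0,0,0,-1,0,0,0,0],
)

```text
time: 13.95
position: [0.4799, -0.2677, 0.0195]
tool_rot: [-0.108, 0.994, 0.0, -0.0]
ft_force: [0.3, 0.2, 0.1]
grip_width: 0.0672
grip_force: 0.0
```

Emit:
servo_tool(
  rows=[-0.4,0,0,-0.03,0,-0.4,0,0,-0.04,0,-0.4,0,0,-0.04,0,-0.4,0,0,-0.04,0,-0.4,0,0.02,-0.02,-1.5],
)

```text
time: 14.37
position: [0.4791, -0.2529, 0.1946]
tool_rot: [-0.12, 0.993, -0.005, 0.004]
ft_force: [0.7, -1.0, 0.1]
grip_width: 0.0619
grip_force: 0.0
```

Emit:
servo_tool(
  rows=[-0.4,-0.01,0.035,0,-1.5,-0.4,-0.01,0.035,0,-1.5,-0.4,-0.01,0.035,0,0,-0.4,-0.01,0.035,0,0,-0.4,0,0,0,0],
)

```text
time: 14.78
position: [0.4734, -0.0962, 0.1893]
tool_rot: [-0.149, 0.989, 0.002, -0.002]
ft_force: [0.0, 0.4, -1.0]
grip_width: 0.061
grip_force: 0.0
```

```bash
python3 - <<'E'
from h import *
np.set_printoptions(precision=4,suppress=True)
o,p=wrist(); q=robot.camera("top")
print(o["grip_width"],wh(o["position"]),o["position"])
for c in (p,q):
    for n in ["scraper","hub_end","plain_end","changer_arm"]:
        print(n,[(np.round(d["at"],3),wh(d["at"]),round(d["score"],2)) for d in robot.place_of(c,n)][:4])
    r=robot.spot_in(c,"changer_arm"); print(r[:1])
save(p,"w5.png",k=1.5)
E
```

```text
0.06102621988049918 [-0.0785 -0.0912] [ 0.4734 -0.0962  0.1893]
scraper [(array([ 0.48 , -0.268, -0.003]), array([-0.1091, -0.2601]), 0.83)]
hub_end [(array([0.486, 0.12 , 0.013]), array([-0.0202,  0.1173]), 0.85)]
plain_end []
changer_arm [(array([0.519, 0.008, 0.007]), array([-0.012 ,  0.0008]), 0.62)]
[{'at': [0.5225, -0.0264, 0.0173], 'score': 0.78}]
scraper [(array([ 0.33 , -0.599,  0.002]), array([-0.3273, -0.5513]), 0.92), (array([ 0.379, -0.462,  0.003]), array([-0.2495, -0.4286]), 0.74), (array([ 0.486, -0.266,  0.004]), array([-0.1032, -0.2596]), 0.51)]
hub_end []
plain_end []
changer_arm [(array([0.522, 0.015, 0.003]), array([-0.0076,  0.0067]), 0.51)]
[]
```

View pics/w5.png

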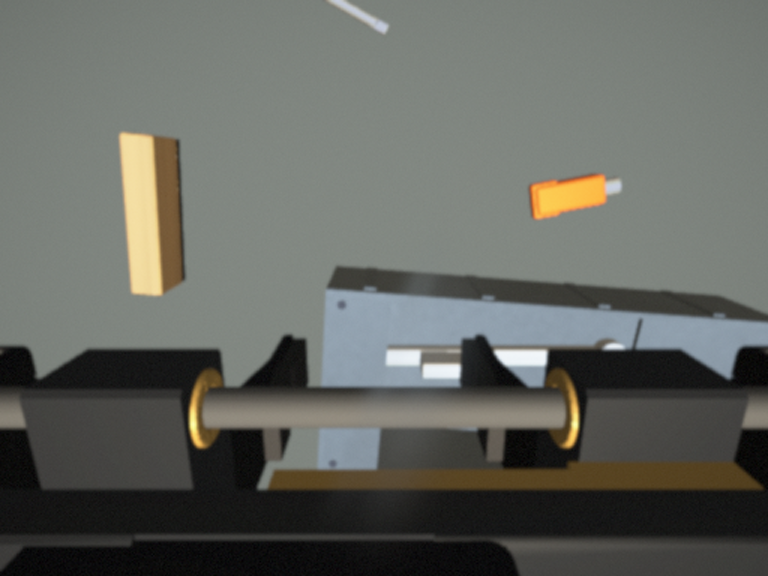

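The scraper stands released at (155,215), about (0.48,-0.268). The arm's lug shows at (440,365). Next I'll work out the 90° turn and the shift to the lug.

```bash
python3 - <<'E'
from h import *
o=robot.get_obs(); print(np.round(o["q"],2))
go(o,[.532,-.023,.17],17.7); go(o,[.532,-.023,.17],197.7)
E
```

```text
[-0.44  0.39  1.81 -0.    0.94 -2.31]
tool shift [-0.0767  0.0606  0.0194] phi now 106.81 turn 89.11 pos [ 0.4761 -0.1032  0.1894] t 15.38
tool shift [-0.0767  0.0606  0.0194] phi now 106.81 turn -90.89 pos [ 0.4761 -0.1032  0.1894] t 15.38
```

Emit:
servo_tool(
  rows=[-0.4,-0.026,0.02,0,0,-0.4,-0.026,0.02,0,0,-0.4,-0.025,0.02,0,0,-0.4,0,0,0,6.8,-0.4,0,0,0,6.8],
)

```text
time: 15.8
position: [0.5334, -0.0214, 0.1894]
tool_rot: [-0.027, 1.0, -0.0, 0.0]
ft_force: [-1.0, 0.2, -0.2]
grip_width: 0.0609
grip_force: 0.0
```

Emit:
servo_tool(
  rows=[-0.4,0,0,0,6.8,-0.4,0,0,0,6.8,-0.4,0,0,0,6.8,-0.4,0,0,0,6.8,-0.4,0,0,0,6.8],
)

```text
time: 16.22
position: [0.5324, -0.023, 0.1894]
tool_rot: [0.268, 0.963, -0.0, -0.0]
ft_force: [-0.3, -0.6, 0.5]
grip_width: 0.0611
grip_force: 0.0
```

Emit:
servo_tool(
  rows=[-0.4,0,0,0,6.8,-0.4,0,0,0,6.8,-0.4,0,0,0,6.8,-0.4,0,0,0,6.8,-0.4,0,0,0,6.8],
)

```text
time: 16.63
position: [0.5324, -0.023, 0.1894]
tool_rot: [0.538, 0.843, -0.0, -0.0]
ft_force: [-0.7, 0.4, 0.0]
grip_width: 0.061
grip_force: 0.0
```

Emit:
servo_tool(
  rows=[-0.4,0,0,0,6.8,-0.4,0,0,0,0,-0.4,0,0,0,0],
)

```text
time: 16.88
position: [0.5324, -0.023, 0.1895]
tool_rot: [0.583, 0.812, -0.0, -0.0]
ft_force: [-0.0, -0.0, -0.1]
grip_width: 0.0608
grip_force: 0.0
```

```bash
python3 - <<'E'
from h import *
np.set_printoptions(precision=4,suppress=True)
o,p=wrist(); go(o,[.532,-.023,.17],17.7)
for n in ["hub_end","plain_end","changer_arm"]:
    print(n,[(np.round(d["at"],3),round(d["score"],2)) for d in robot.place_of(p,n)][:2])
d=np.array([-np.sin(np.radians(17.7)),np.cos(np.radians(17.7))]);c=np.array([.5215,.010])
im=p["pixels"].copy()
for s,z in [(-.057,.041),(-.035,.041),(-.013,.041),(.1,.016),(-.1,.016)]:
    u=proj(p,[*(c+s*d),z])[0]; print(s,u.round()); cv2.circle(im,tuple(int(k) for k in u),2,(255,0,0),-1)
cv2.imwrite("pics/w6.png",cv2.resize(im[:,:,::-1],None,fx=1.5,fy=1.5))
E
```

```text
tool shift [ 0.0001 -0.0004  0.0195] phi now 18.63 turn 0.93 pos [ 0.5324 -0.023   0.1895] t 16.88
hub_end []
plain_end [(array([ 0.555, -0.102,  0.013]), 0.94), (array([ 0.531,  0.009, -0.002]), 0.25)]
changer_arm [(array([0.518, 0.008, 0.005]), 0.75), (array([ 0.557, -0.1  ,  0.013]), 0.31)]
-0.057 [256. 202.]
-0.035 [256. 183.]
-0.013 [256. 163.]
0.1 [258.  51.]
-0.1 [255. 230.]
```

View pics/w6.png

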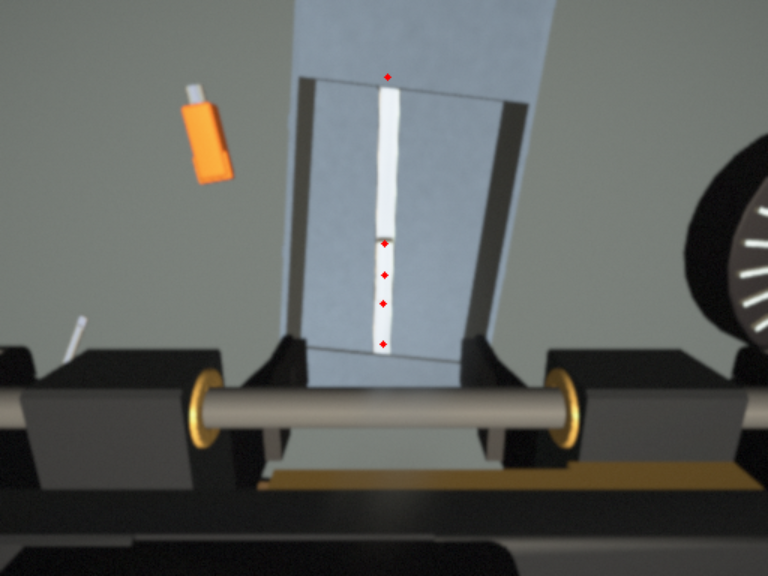

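The red lug markers (243 to 303) agree with the lug seam seen at 240, so I'm aligned. I'll go down over the lug and close gently.

Emit:
servo_tool(
  rows=[-0.4,0,0,0.038,0.5,-0.4,0,0,0.038,0,-0.4,0,0,0.038,0,-0.4,0,0,0.03,0,-0.4,0,0,0.015,0],
  newtons=12,
)

```text
time: 17.5
position: [0.5303, -0.0223, 0.0271]
tool_rot: [0.588, 0.809, -0.001, -0.003]
ft_force: [0.3, 0.1, 0.9]
grip_width: 0.0609
grip_force: 0.0
```

Emit:
servo_tool(
  rows=[-0.4,0,0,0.006,0,-0.4,0,0,0.003,0,1,0,0,0,0,1,0,0,0,0,1,0,0,0,0],
)

```text
time: 17.92
position: [0.5335, -0.023, 0.0229]
tool_rot: [0.588, 0.809, 0.001, 0.001]
ft_force: [0.5, -0.3, -0.3]
grip_width: 0.0485
grip_force: 0.0
```

Emit:
servo_tool(
  rows=[1,0,0,0,0,1,0,0,0,0,1,0,0,0,0,1,0,0,0,0,1,0,0,0,0],
)

```text
time: 18.33
position: [0.5325, -0.0228, 0.0218]
tool_rot: [0.588, 0.809, 0.0, 0.0]
ft_force: [0.3, -0.4, -1.1]
grip_width: 0.0156
grip_force: 0.0
```

Emit:
servo_tool(
  rows=[1,0,0,0,0,1,0,0,0,0,1,0,0,0,0,1,0,0,0,0],
)

```text
time: 18.67
position: [0.5325, -0.0228, 0.0217]
tool_rot: [0.588, 0.809, 0.0, 0.0]
ft_force: [1.6, 0.2, 1.9]
grip_width: 0.0118
grip_force: 11.9
```

Emit:
servo_tool(
  rows=[1,0,0,-0.004,0,1,0,0,-0.004,0,1,0,0,-0.004,0,1,0,0,0,0],
)

```text
time: 19.0
position: [0.5327, -0.0229, 0.0342]
tool_rot: [0.588, 0.809, 0.0, 0.001]
ft_force: [-0.6, -0.5, -1.4]
grip_width: 0.0119
grip_force: 12.0
```

Emit:
servo_tool(
  rows=[1,0.01,0,0,0,1,0.01,0,0,0,1,0.01,0,0,0,1,0.01,0,0,0,1,0.01,0,0,0],
)

```text
time: 19.42
position: [0.5161, 0.0263, 0.0334]
tool_rot: [0.588, 0.809, -0.0, -0.0]
ft_force: [0.4, 0.4, -1.5]
grip_width: 0.0123
grip_force: 12.0
```

```bash
python3 - <<'E'
from h import *
np.set_printoptions(precision=4,suppress=True)
o,p=wrist(); print(o["grip_width"],o["ft_force"],o["moment"],o["position"],wh(o["position"]))
s=robot.camera("scene"); tp=robot.camera("top")
for c in (p,s,tp):
  for n in ["hub_end","plain_end","changer_arm"]:
    print(n,[(np.round(d["at"],3),wh(d["at"]),round(d["score"],2)) for d in robot.place_of(c,n)][:2])
a=cv2.resize(p["pixels"],(440,330)); b=cv2.resize(s["pixels"][125:235,225:335],(330,330),interpolation=cv2.INTER_CUBIC)
cv2.imwrite("pics/w7.png",np.hstack([a,b])[:,:,::-1])
E
```

```text
0.012345803647582929 [ 0.4273  0.4483 -1.5461] [-0.0994  0.005   0.0102] [0.5161 0.0263 0.0334] [-0.0105  0.0192]
hub_end []
plain_end [(array([0.379, 0.021, 0.002]), array([-0.1454,  0.0439]), 0.49)]
changer_arm [(array([0.501, 0.057, 0.021]), array([-0.0185,  0.0522]), 0.63)]
hub_end []
plain_end [(array([ 0.54 , -0.046,  0.016]), array([-0.0024, -0.0562]), 0.62), (array([0.532, 0.012, 0.072]), array([0.0021, 0.0019]), 0.45)]
changer_arm [(array([0.509, 0.063, 0.013]), array([-0.0093,  0.0564]), 0.67)]
hub_end []
plain_end [(array([ 0.541, -0.048,  0.02 ]), array([-0.0021, -0.0592]), 0.64)]
changer_arm []
```

View pics/w7.png

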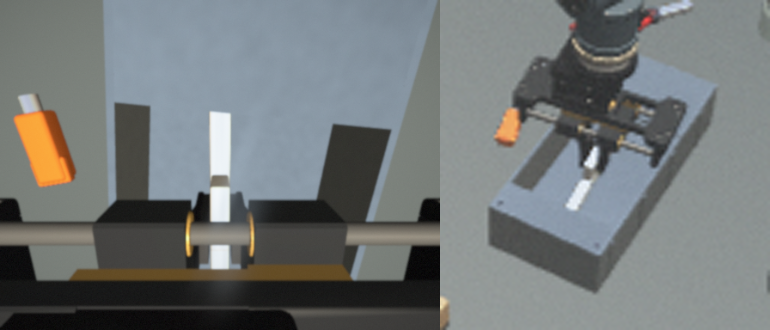

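This last picture shows the lug between the fingers at (220,225) and the plain end free in the window, at about housing y -0.06. The bar is level and carried. I'll lift it against the cover edge gently so that it tilts in the pads.

Emit:
servo_tool(
  rows=[1,0,0,-0.01,0,1,0,0,-0.01,0,1,0,0,-0.008,0,1,0,0,-0.004,0,1,0,0,-0.002,0],
)

```text
time: 20.43
position: [0.5178, 0.0247, 0.069]
tool_rot: [0.588, 0.809, 0.001, 0.001]
ft_force: [0.2, -0.2, -2.0]
grip_width: 0.012
grip_force: 12.0
```

Emit:
servo_tool(
  rows=[1,0,0,-0.002,0,1,0,0,-0.002,0,1,0,0,-0.002,0,1,0,0,-0.002,0,1,0,0,-0.002,0],
)

```text
time: 20.85
position: [0.5165, 0.025, 0.0773]
tool_rot: [0.588, 0.809, -0.0, -0.001]
ft_force: [-0.7, 1.4, -3.4]
grip_width: 0.0116
grip_force: 12.0
```

```bash
cat > st.py <<'E'
from h import *
np.set_printoptions(precision=4,suppress=True)
o,p=wrist(); print(o["grip_width"],o["grip_force"],o["ft_force"],o["moment"],o["position"],wh(o["position"]),o["time"])
for c in (p,robot.camera("scene"),robot.camera("top")):
  for n in ["hub_end","plain_end","changer_arm"]:
    print(n,[(np.round(d["at"],3),wh(d["at"]),round(d["score"],2)) for d in robot.place_of(c,n)][:2])
E
python3 st.py
```

```text
0.011632873620265096 11.999765485525131 [-0.7028  1.3847 -3.3982] [-0.0409 -0.0182  0.0167] [0.5165 0.025  0.0773] [-0.0104  0.0178] 20.85
hub_end []
plain_end []
changer_arm [(array([0.502, 0.053, 0.059]), array([-0.0189,  0.0482]), 0.77)]
hub_end [(array([0.517, 0.421, 0.001]), array([0.0758, 0.4047]), 0.43)]
plain_end [(array([0.534, 0.011, 0.001]), array([0.0038, 0.0006]), 0.69), (array([ 0.369,  0.301, -0.002]), array([-0.095 ,  0.3187]), 0.52)]
changer_arm [(array([0.51 , 0.058, 0.057]), array([-0.0096,  0.0518]), 0.47)]
hub_end []
plain_end [(array([0.382, 0.024, 0.002]), array([-0.142 ,  0.0454]), 0.5), (array([ 0.543, -0.053,  0.072]), array([-0.0011, -0.0636]), 0.42)]
changer_arm []
```

Contact force is small (about 2 N) and the bar is starting to tilt, so I'll carry on.

Emit:
servo_tool(
  rows=[1,0,0,-0.003,0,1,0,0,-0.003,0,1,0,0,-0.003,0,1,0,0,-0.003,0,1,0,0,-0.003,0],
)

```text
time: 21.87
position: [0.5169, 0.0248, 0.0929]
tool_rot: [0.588, 0.809, -0.0, -0.0]
ft_force: [-0.8, -0.2, -3.6]
grip_width: 0.0116
grip_force: 12.0
```

Emit:
servo_tool(
  rows=[1,0,0,-0.003,0,1,0,0,-0.003,0,1,0,0,-0.003,0,1,0,0,0,0],
)

```text
time: 22.2
position: [0.5173, 0.0246, 0.1023]
tool_rot: [0.588, 0.809, 0.0, 0.001]
ft_force: [-0.6, 0.0, -2.1]
grip_width: 0.0122
grip_force: 12.0
```

```bash
python3 st.py
```

```text
0.012247805648524603 12.000106455670903 [-0.5765  0.0184 -2.0696] [-0.2123  0.0515  0.024 ] [0.5173 0.0246 0.1023] [-0.0097  0.0173] 22.2
hub_end []
plain_end []
changer_arm [(array([0.506, 0.041, 0.076]), array([-0.017 ,  0.0357]), 0.91)]
hub_end [(array([0.382, 0.02 , 0.001]), array([-0.1427,  0.0418]), 0.52)]
plain_end [(array([ 0.543, -0.054,  0.119]), array([-0.0014, -0.065 ]), 0.47), (array([0.511, 0.047, 0.072]), array([-0.0108,  0.0403]), 0.21)]
changer_arm [(array([0.515, 0.048, 0.074]), array([-0.0069,  0.0405]), 0.61)]
hub_end []
plain_end [(array([ 0.545, -0.05 ,  0.124]), array([ 0.0015, -0.0616]), 0.58)]
changer_arm [(array([ 0.531,  0.006, -0.003]), array([-0.0001, -0.0034]), 0.26)]
```

The plain end is at z of about 0.12 and the tilt is about 22°, with the hub at housing y 0.147 and z 0.037. I'll draw it out along its length.

Emit:
servo_tool(
  rows=[1,-0.006,0,0,0,1,-0.008,0,-0.002,0,1,-0.008,0,-0.003,0,1,-0.008,0,-0.003,0,1,-0.008,0,-0.003,0],
  newtons=20,
)

```text
time: 23.22
position: [0.5293, -0.0126, 0.113]
tool_rot: [0.588, 0.809, 0.0, 0.0]
ft_force: [0.4, 0.2, -2.2]
grip_width: 0.012
grip_force: 20.0
```

Emit:
servo_tool(
  rows=[1,-0.008,0,-0.003,0,1,-0.008,0,-0.003,0,1,-0.008,0,-0.003,0,1,-0.008,0,-0.003,0,1,-0.008,0,-0.003,0],
)

```text
time: 23.63
position: [0.5412, -0.0502, 0.1279]
tool_rot: [0.588, 0.809, -0.0, 0.0]
ft_force: [0.0, 0.5, -2.0]
grip_width: 0.0116
grip_force: 20.0
```

Emit:
servo_tool(
  rows=[1,-0.008,0,-0.003,0,1,-0.004,0,-0.001,0,1,0,0,0,0],
)

```text
time: 23.88
position: [0.5456, -0.062, 0.132]
tool_rot: [0.588, 0.809, 0.0, 0.001]
ft_force: [0.0, -0.0, -1.0]
grip_width: 0.0121
grip_force: 20.0
```

```bash
python3 st.py
```

```text
0.012147845494710364 19.99965424882248 [ 0.0341 -0.0397 -1.0141] [-0.1189 -0.006   0.0161] [ 0.5456 -0.062   0.132 ] [-0.0007 -0.0734] 23.8833
hub_end [(array([0.505, 0.062, 0.066]), array([-0.0139,  0.0565]), 0.87)]
plain_end []
changer_arm [(array([ 0.534, -0.045,  0.105]), array([-0.0078, -0.0542]), 0.55)]
hub_end [(array([0.506, 0.064, 0.062]), array([-0.0126,  0.0587]), 0.61)]
plain_end [(array([ 0.568, -0.139,  0.145]), array([ 0.005 , -0.1534]), 0.73)]
changer_arm []
hub_end []
plain_end [(array([ 0.569, -0.137,  0.153]), array([ 0.0063, -0.1518]), 0.62)]
changer_arm []
```

The hub end is visible at housing y 0.058, clear of the cover. I'll lift straight up.

Emit:
servo_tool(
  rows=[1,0,0,-0.01,0,1,0,0,-0.02,0,1,0,0,-0.025,0,1,0,0,-0.025,0,1,0,0,-0.025,0],
  newtons=30,
)

```text
time: 24.9
position: [0.5445, -0.0607, 0.2383]
tool_rot: [0.588, 0.809, -0.0, -0.0]
ft_force: [1.2, -0.2, -1.9]
grip_width: 0.0117
grip_force: 30.0
```

Emit:
servo_tool(
  rows=[1,0,0,-0.02,0,1,0,0,-0.01,0,1,0,0,0,0,1,0,0,0,0,1,0,0,0,0],
)

```text
time: 25.32
position: [0.5437, -0.0605, 0.2652]
tool_rot: [0.588, 0.809, -0.0, -0.001]
ft_force: [0.1, -0.0, -1.8]
grip_width: 0.0119
grip_force: 30.0
```

Emit:
servo_tool(
  rows=[1,0,0,0,0,1,0,0,0,0,1,0,0,0,0,1,0,0,0,0,1,0,0,0,0],
)

```text
time: 25.73
position: [0.5446, -0.0608, 0.2661]
tool_rot: [0.588, 0.809, -0.0, -0.0]
ft_force: [0.2, -0.0, -1.8]
grip_width: 0.0117
grip_force: 30.0
```

```bash
python3 st.py; python3 - <<'E'
from h import *
p=robot.camera("top")
for n in ["chip1","scraper"]: print(n,[(np.round(d["at"],3),wh(d["at"]).round(3),round(d["score"],2)) for d in robot.place_of(p,n)][:5])
E
```

```text
0.011664524696143128 29.999965057941154 [ 0.2428 -0.0416 -1.7705] [-0.146  -0.0242  0.03  ] [ 0.5446 -0.0608  0.2661] [-0.0014 -0.072 ] 25.7333
hub_end [(array([0.505, 0.058, 0.201]), array([-0.0145,  0.0531]), 0.71)]
plain_end []
changer_arm [(array([ 0.533, -0.045,  0.24 ]), array([-0.0093, -0.0539]), 0.93)]
hub_end [(array([0.503, 0.065, 0.197]), array([-0.0146,  0.0594]), 0.71)]
plain_end [(array([ 0.575, -0.139,  0.282]), array([ 0.0113, -0.1546]), 0.59)]
changer_arm [(array([ 0.539, -0.037,  0.239]), array([-0.0013, -0.0472]), 0.73), (array([0.501, 0.145, 0.071]), array([0.0001, 0.1384]), 0.66)]
hub_end []
plain_end [(array([ 0.573, -0.14 ,  0.288]), array([ 0.0089, -0.1559]), 0.67)]
changer_arm [(array([ 0.535, -0.041,  0.236]), array([-0.0068, -0.0502]), 0.63)]
chip1 [(array([0.522, 0.231, 0.005]), array([0.039, 0.218]), 0.59), (array([0.475, 0.206, 0.007]), array([-0.012,  0.203]), 0.51), (array([0.487, 0.228, 0.004]), array([0.005, 0.222]), 0.42)]
scraper [(array([ 0.377, -0.461,  0.001]), array([-0.251, -0.426]), 0.83), (array([ 0.485, -0.267,  0.002]), array([-0.104, -0.26 ]), 0.78), (array([ 0.331, -0.594,  0.001]), array([-0.325, -0.546]), 0.59)]
```

The hub end is at z 0.20 and the plain end at 0.28, held still. The chips and the scraper are on the table, so I'll hand in.

```bash
python3 -c "
from rig import robot
print(robot.hand_in())"
```

```text
the job is handed in; nothing more can be done
None
```

I handed the job in at about 26 s: the three chips are on the table, the scraper is set down and released, and the changer arm is out and held still with both ends about 20 cm or more above the table; no verdict was returned.

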